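# Set the orchid dome's vent: shut to the tight spot, then back off

## Robot

A 7-joint arm with a two-finger parallel gripper is mounted at the origin on the work surface. World frame = base frame: x ahead of the robot, y to its left, z up, the work surface at z = 0. Lengths are in mm, angles in rad, forces in N, time in s.
With the tool pointing down it reaches from about 425 to 925 mm from the base axis. Payload 6.8 kg.
Tool frame: the origin (TCP) lies at the very end of the fingers, on their centre line; the grasp point (between the pads) lies 19 mm behind it; y points along the fingers, z is the direction in which the jaws open and shut, and the axes are right-handed (so a half turn about y gives the same grasp; the last joint's range is limited). The gripper opens to 85 mm and grips with 20 to 120 N. Pads are 22 mm wide; open, the fingers measure 114 mm over their backs; the gripper's body (76 mm by 85 mm) begins 54 mm behind the grasp point. The pads swing forward as they close: fully open they stand 13 mm farther back than shut.
Start: joints at [1.227, 0.477, 0.022, 1.555, -0.011, 1.109, -0.083], TCP at [157.702, -656.336, 231.308] pointing down, gripper open.
Joint ranges: [-2.96, 2.96], [-0.34, 2.1], [-1.41, 1.46], [0.24, 2.44], [-1.37, 4.51], [0.17, 1.92], [-2.96, 2.96]. Speed limits (rad/s): [2.39, 2.39, 3.14, 3.14, 3.14, 3.14, 3.14].

## Interface

Orientations are given as a 3x3 rotation matrix whose columns are the frame's x, y, z axes.
In Python, from station import bot gives the robot as it stands. The module is installed in compiled form; this text tells all that it offers.
- The arm moves only by the tool servo_tool, never from a script. Its argument "targets" is a list of rows, each an object with "rot": the turn, a rotation vector about the world's x, y, z in rad, a list of three; "slide": the shift along the world's x, y, z in mm, a list of three; "jaw": the finger opening in mm, from 0 to 85.4. A call has 1 to 20 rows; each row shifts and turns the commanded pose from where the row before left it; what a row does not reach is not made up. A row lasts 1/12 s, in which the tool goes at most 41.7 mm and 7.16 degrees, less where a joint would pass 70% of its speed; a pose out of reach is approached as far as the arm can. A call is refused whole if a number of a shift passes 41.7 or a number of a turn 0.125, either way. A call with a gripper value outside its range is refused whole. The fingers move at their own pace and stop on an object; "force" is the grip in N (left out, the last holds). Time passes only in rows, so rows that do not move let the fingers close. It gives the time, the measured TCP pose, the force and the opening at its end, in the units of the state.
- bot.sense(): the state, without advancing time (a new reading comes with each control period).
- bot.capture(name): name is "scene" or "top"; returns a dict with "color" (384x512x3 uint8, red, green, blue), "vertical_fov" (degrees; the focal length in pixels is half the picture's height over the tangent of half this angle, whatever the lens; pixels are square), "cx", "cy" (the principal point, pixels), "D" ([k1, k2, p1, p2, k3] as OpenCV has them; the pictures are not rectified), "R" (3x3) and "t" (3): a world point X has camera coordinates R X + t. Camera axes: x right, y down, z forward; pixel columns grow to the right and rows downward; lengths in mm; the calibration is good to about 2 mm. A picture is of the moment at which its call begins. There is no depth.
- bot.sign_off(): hands the job in, once; it reports no verdict.
The state is a dict: "time_s": time; "q": joint angles; "joint_vel": joint speeds; "joint_torque": joint torques, N m; "position": TCP position; "eef_rot": TCP orientation; "ft_force": force on the tool from outside, world axes, zero at the start; "wrist_torque": the same for the moment, N m; "grip_width": finger opening in mm.
Only numpy, scipy, OpenCV 4.12 (cv2) and the standard library are available. Lean on these libraries where they do the work, as an engineer would, in place of code of your own. Each camera call takes 0.05 s, during which the arm holds its last target.

## Task

Two clear propagator domes stand on the cart, each with a blue sliding vent shutter on top. On the one that holds the white orchid pot, slide the shutter by its black grip towards the orange pinch bar until it is tight and will go no farther, then back it off about 3 cm, so that its leading edge stands beside the green marks on the rails, and let go. Leave the vent of the other dome (terracotta herb pots) and the red mister where they are.

Things in the scene. Friction and masses are not known exactly. Their poses are not given: they have to be found in the camera images.
- vent (a joint): Orchid dome's shutter travel, m: 0 = fully open, grows as it slides shut; runs freely (friction about 2 N) to the tight spot at 0.140, where it stops dead. Starts at 0 to 0.05, stays where left. With its leading edge beside the green rail marks it reads 0.095 to 0.125 (15 to 45 mm backed off; middle 0.110). The dome is fixed, 300 x 180 mm, 160 mm high to the rails.
- vent_grip (a point): Centre of the black grip on the blue shutter (120 long x 110 mm) of the dome with the white orchid pot; moves with it. Grip: 45 (x) by 24 (y) by 50 mm high (z, up); this point is 25 mm above the shutter, 181 mm above the cart top. +y points along the track to the tight spot (orange bar across it, 14 mm high); the leading edge is 60 mm ahead along y. Rails stand 4 mm above the shutter.
- herb_vent_grip (a point): The same point of the equal grip on the other, equal dome, which holds four small terracotta pots. A bystander: to be left where it is.
- mister_mid (a point): Red trigger mister, 72 mm across and 164 mm high, standing loose on the cart; this point is on its axis, 80 mm above the cart top. A bystander: to be left where it is.

How it is judged (in metres and radians):
On the way:
1. the orchid dome's shutter is slid shut to the tight spot (within 7 mm of it) (value of joint vent above 0.133 m), for 0.1 s.
At the end, for the whole second after the job is handed in: The orchid dome's shutter is at rest, backed off 15 to 45 mm from the tight spot (travel 0.095 to 0.125), after having been at the tight spot (value of joint vent between 0.095 and 0.125 m and velocity of joint vent between -0.005 and 0.005 m/s); the robot touches nothing.
It fails at once if the other dome's shutter is moved by more than 10 mm (distance of herb_vent_grip from where it was at the start of the episode above 0.01 m).
It fails at once if the red mister is moved by more than 30 mm (distance of mister_mid from where it was at the start of the episode above 0.03 m).
It also fails if it takes over 32 s, if anything falls off the work surface, if the arm or the gripper's body presses on something with over 40 N, if the wrist force passes 120 N, or if a joint passes its speed limit or range.

## Working session

There is one attempt and no reset: what is moved stays moved. The work goes in short steps, Python scripts to look and compute and a tool call to move; the robot and the scene stay as the last step left them, time stands still between calls to the robot, and variables do not carry over. Pictures are saved under pics/ and viewed, and the job is handed in when it is done.

Besides the shell and the picture viewer there is one more tool, called after ">>>" as name(argument=value, ...), one argument or row to a line, values as JSON. servo_tool: Moves the arm, as the interface text tells. Its arguments: {"type":"object","properties":{"targets":{"type":"array"},"force":{"type":"number"}},"required":["targets"]}

```bash
mkdir -p pics; cat > h.py <<'E'
import numpy as np, cv2
from station import bot
def cam(n,f):
    c=bot.capture(n); cv2.imwrite('pics/'+f,c['color'][:,:,::-1]); 
    np.save('pics/'+f+'.npy',c,allow_pickle=True); return c
def load(f): return np.load('pics/'+f+'.npy',allow_pickle=True).item()
def K(c):
    f=192/np.tan(np.radians(c['vertical_fov'])/2); return np.array([[f,0,c['cx']],[0,f,c['cy']],[0,0,1.]])
def ray(c,uv):
    p=cv2.undistortPoints(np.array([[uv]],float),K(c),np.array(c['D'],float))[0,0]
    R=np.array(c['R']);t=np.array(c['t']); return -R.T@t, R.T@np.array([p[0],p[1],1])
def onz(c,uv,z):
    o,d=ray(c,uv); return o+d*(z-o[2])/d[2]
def proj(c,X):
    return cv2.projectPoints(np.array([X],float),cv2.Rodrigues(np.array(c['R'],float))[0],np.array(c['t'],float),K(c),np.array(c['D'],float))[0][0,0]
def two(c1,u1,c2,u2):
    o1,d1=ray(c1,u1);o2,d2=ray(c2,u2)
    s=np.linalg.lstsq(np.c_[d1,-d2],o2-o1,rcond=None)[0]
    a=o1+d1*s[0];b=o2+d2*s[1]; return (a+b)/2,np.linalg.norm(a-b)
E
python3 - <<'E'
from h import *
for n in('scene','top'):
    c=cam(n,n+'0.png'); print(n,c['vertical_fov'],c['D'],c['R'],c['t'])
s=bot.sense();print(s['time_s'],s['position'],s['eef_rot'],s['grip_width'])
E
```

```text
scene 51.42846043034653 [-0.12337645  0.          0.          0.          0.        ] [[ 0.88930468  0.45720373 -0.01009606]
 [ 0.36713277 -0.72692333 -0.58034128]
 [-0.27267326  0.51239362 -0.81431079]] [-512.81963011 -206.67190815 1299.03461192]
top 43.14736571889925 [-0.07754583  0.          0.          0.          0.        ] [[ 0.00360261 -0.99996906 -0.00699311]
 [-0.9973165  -0.00308152 -0.0731458 ]
 [ 0.07312199  0.00723786 -0.99729674]] [ -61.77028828  654.06421183 1217.25429766]
0.1 [ 157.56259259 -655.83074692  230.41720582] [[-9.72322629e-01 -4.98880973e-04  2.33641724e-01]
 [-2.33642222e-01  1.52901536e-03 -9.72321436e-01]
 [ 1.27830879e-04 -9.99998707e-01 -1.60325589e-03]] 85.62633016116631
```

View pics/scene0.png

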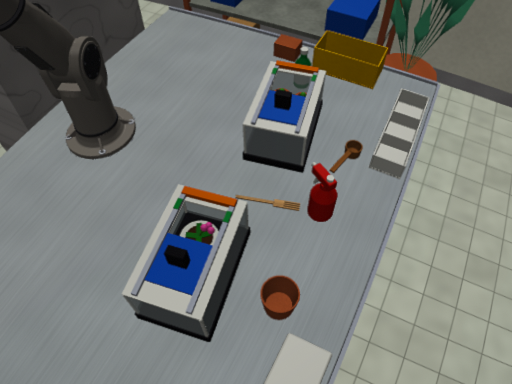

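View pics/top0.png

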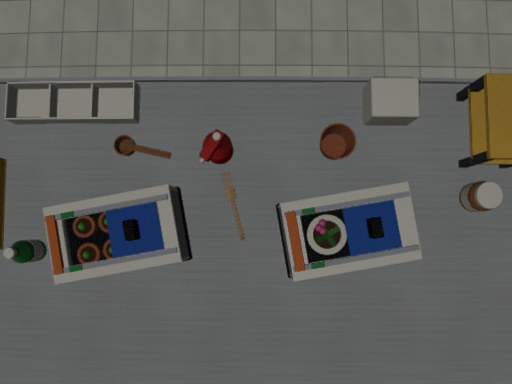

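The white orchid pot's dome is at the lower left of the scene view (grip about 177,257) and on the right in the top view (grip about 375,228, orange bar about 295,240). The herb dome is on the left in the top view, and the mister is at about (217,148).

```bash
python3 - <<'E'
from h import *
a=load('scene0.png');b=load('top0.png')
for nm,c,box in(('top',b,(285,180,425,285)),('scene',a,(120,180,260,340))):
    im=c['color'];x0,y0,x1,y1=box;s=im[y0:y1,x0:x1]
    cv2.imwrite(f'pics/{nm}0z.png',cv2.resize(s,None,fx=4 if nm=='top' else 3.6,fy=4 if nm=='top' else 3.6,interpolation=cv2.INTER_CUBIC)[:,:,::-1])
im=b['color'].astype(int);r,g,bl=im[...,0],im[...,1],im[...,2]
def comps(m,n,z):
    nn,l,st,ce=cv2.connectedComponentsWithStats(m.astype(np.uint8))
    for i in range(1,nn):
        if st[i,4]>12:
            pts=np.argwhere(l==i)[:,::-1].astype(np.float32);rc=cv2.minAreaRect(pts)
            cs=cv2.boxPoints(rc)
            print(n,ce[i].round(1),st[i,4],onz(b,ce[i],z)[:2].round(1),[onz(b,p,z)[:2].round(0).tolist() for p in cs])
hi=np.arange(512)[None,:]>270
comps((bl>90)&(r<60)&(g<90)&hi,'blue',156)
comps((r>150)&(g<110)&(bl<60)&hi,'orange',174)
comps((g>90)&(r<70)&(bl<110)&hi,'green',160)
comps((r<40)&(g<40)&(bl<40)&hi,'black',206)
comps((r>120)&(g<50)&(bl<50),'red',164)
E
```

```text
blue [371.2 227.4] 2101 [ 561.7 -324.1] [[606.0, -257.0], [627.0, -375.0], [518.0, -393.0], [497.0, -276.0]]
black [470.4  89.1] 254 [ 871.7 -543.5] [[859.0, -504.0], [902.0, -571.0], [882.0, -583.0], [840.0, -515.0]]
black [473.3 160. ] 236 [ 710.8 -543.8] [[708.0, -507.0], [731.0, -575.0], [712.0, -580.0], [690.0, -513.0]]
black [504.4 165.8] 32 [ 698.3 -614.9] [[700.0, -602.0], [700.0, -630.0], [696.0, -630.0], [696.0, -602.0]]
black [282.9 241.4] 161 [ 531.  -120.4] [[611.0, -104.0], [612.0, -110.0], [455.0, -136.0], [454.0, -131.0]]
black [321.9 238.1] 644 [ 538.4 -205. ] [[587.0, -158.0], [603.0, -247.0], [502.0, -265.0], [486.0, -176.0]]
black [374.7 227.4] 283 [ 561.7 -320.3] [[581.0, -302.0], [586.0, -332.0], [542.0, -339.0], [537.0, -308.0]]
black [329.7 225.4] 50 [ 565.9 -222. ] [[558.0, -214.0], [573.0, -214.0], [573.0, -234.0], [558.0, -233.0]]
black [321.6 240.4] 98 [ 533.4 -204.3] [[541.0, -178.0], [556.0, -189.0], [526.0, -228.0], [511.0, -217.0]]
black [336.1 236.3] 55 [ 542.3 -235.8] [[554.0, -227.0], [554.0, -242.0], [530.0, -242.0], [530.0, -227.0]]
```

View pics/top0z.png

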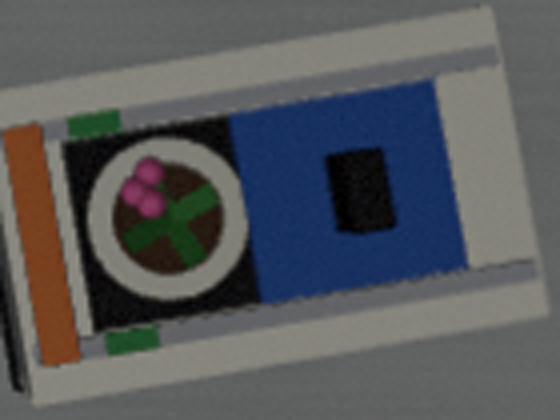

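View pics/scene0z.png

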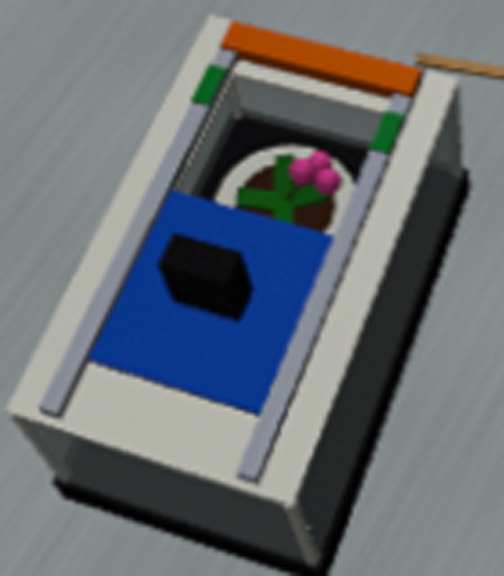

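```bash
python3 - <<'E'
from h import *
b=load('top0.png');a=load('scene0.png')
y=np.array([-.175,.985]);
im=b['color'].astype(int);r,g,bl=im[...,0],im[...,1],im[...,2]
m=((g>r+25)&(g>bl+25)).astype(np.uint8);m[:,:285]=0
n,l,st,ce=cv2.connectedComponentsWithStats(m)
G=np.array([562,-324.5])
for i in range(1,n):
    if st[i,4]>15:
        p=onz(b,ce[i],160)[:2]; print(ce[i].round(1),st[i],p.round(1),'edge-travel',((p-G)@y-60).round(1))
for z,c,p in((206,a,(560,-324,206)),): print(proj(a,p),proj(b,p))
print(onz(b,(285+42/4,180+245/4),174))
s=onz(b,(285+42/4,180+245/4),174)[:2];print((s-G)@y)
E
```

```text
[308.4 210.6] [302 208  13   6  61] [ 599.4 -180.4] edge-travel 75.3
[328.6 236. ] [316 226  23  20 162] [ 542.2 -226. ] edge-travel 40.5
[317.5 264.9] [312 262  13   7  65] [ 477.2 -200.8] edge-travel 76.7
[173.57246263 249.5830638 ] [376.4384719 228.1984433]
[ 530.54485328 -150.06475608  174.        ]
177.32336594118885
```

>>> servo_tool(
  targets=[
    {"slide": [0,0,10],"rot": [0,0,0],"jaw": 85},
    {"slide": [10,8,10],"rot": [0,0,-0.01],"jaw": 85},
    {"slide": [20,16,10],"rot": [0,0,-0.01],"jaw": 85},
    {"slide": [22,18,0],"rot": [0,0,-0.01],"jaw": 85},
    {"slide": [22,18,0],"rot": [0,0,-0.01],"jaw": 85},
    {"slide": [22,18,0],"rot": [0,0,-0.01],"jaw": 85},
    {"slide": [22,18,0],"rot": [0,0,-0.01],"jaw": 85},
    {"slide": [22,18,0],"rot": [0,0,0],"jaw": 85},
    {"slide": [22,18,0],"rot": [0,0,0],"jaw": 85},
    {"slide": [22,18,0],"rot": [0,0,0],"jaw": 85},
    {"slide": [22,18,0],"rot": [0,0,0],"jaw": 85},
    {"slide": [22,18,0],"rot": [0,0,0],"jaw": 85},
    {"slide": [22,18,0],"rot": [0,0,0],"jaw": 85},
    {"slide": [22,18,0],"rot": [0,0,0],"jaw": 85},
    {"slide": [22,18,0],"rot": [0,0,0],"jaw": 85},
    {"slide": [22,18,0],"rot": [0,0,0],"jaw": 85},
    {"slide": [22,18,0],"rot": [0,0,0],"jaw": 85},
    {"slide": [22,18,0],"rot": [0,0,0],"jaw": 85},
    {"slide": [22,18,0],"rot": [0,0,0],"jaw": 85},
    {"slide": [15,12,0],"rot": [0,0,0],"jaw": 85},
  ],
)

```text
time_s: 1.77
position: [557.1, -329.5, 262.0]
eef_rot: [[-0.984, 0.001, 0.178], [-0.178, 0.001, -0.984], [-0.001, -1.0, -0.001]]
ft_force: [-0.4, -0.4, 0.1]
grip_width: 84.9
```

>>> servo_tool(
  targets=[
    {"slide": [5,5,-10],"rot": [0,0,0],"jaw": 85},
    {"slide": [0,0,-18],"rot": [0,0,0],"jaw": 85},
    {"slide": [0,0,-18],"rot": [0,0,0],"jaw": 85},
    {"slide": [0,0,-18],"rot": [0,0,0],"jaw": 85},
    {"slide": [0,0,-16],"rot": [0,0,0],"jaw": 85},
    {"slide": [0,0,-10],"rot": [0,0,0],"jaw": 85},
    {"slide": [0,0,0],"rot": [0,0,0],"jaw": 85},
    {"slide": [0,0,0],"rot": [0,0,0],"jaw": 85},
  ],
)

```text
time_s: 2.43
position: [559.1, -327.8, 171.1]
eef_rot: [[-0.985, -0.001, 0.174], [-0.174, 0.0, -0.985], [0.001, -1.0, -0.0]]
ft_force: [0.0, -0.1, 1.5]
grip_width: 84.8
```

```bash
python3 - <<'E'
from h import *
c=cam('scene','s1.png')
cv2.imwrite('pics/s1z.png',cv2.resize(c['color'][160:350,90:290],None,fx=3,fy=3,interpolation=cv2.INTER_CUBIC)[:,:,::-1])
E
```

```text
(no output)
```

View pics/s1z.png

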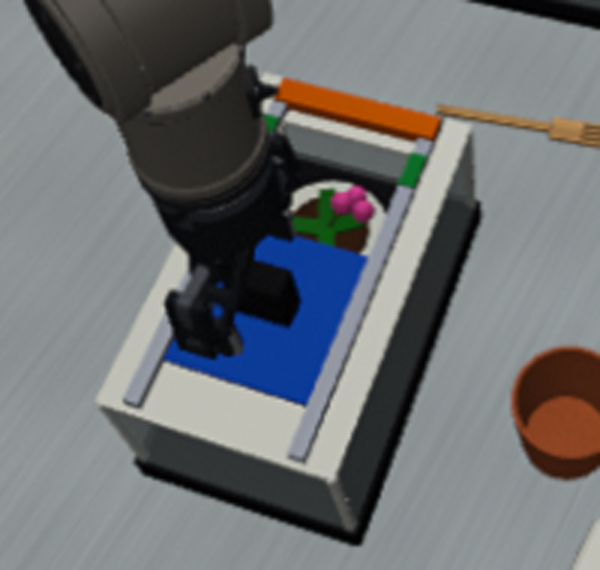

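```bash
python3 - <<'E'
from h import *
c=load('s1.png');b0=load('top0.png')
s=bot.sense();p=np.array(s['position']);R=np.array(s['eef_rot']);print(p,s['ft_force'])
f=lambda X:((proj(c,X)-[90,160])*3).round()
for d in(42,57):
  for w in(-11,11): print('near finger tip',d,w,f(p+R[:,2]*d+R[:,0]*w))
xx=np.array([.985,.175,0]);yy=np.array([-.175,.985,0])
for G in ([562,-324.5,0],):
  for z in(206,156):
    for i,j in((1,1),(1,-1),(-1,-1),(-1,1)): print('grip',z,i,j,f(np.array(G)+xx*22.5*i+yy*12*j+[0,0,z]))
c=cam('top','t1.png')
cv2.imwrite('pics/t1z.png',cv2.resize(c['color'][170:300,280:440],None,fx=4,fy=4,interpolation=cv2.INTER_CUBIC)[:,:,::-1])
E
```

```text
[ 559.7381016  -327.96151089  171.96192215] [ 0.69825063  0.47602055 -0.03641434]
near finger tip 42 -11 [246. 352.]
near finger tip 42 11 [217. 343.]
near finger tip 57 -11 [238. 372.]
near finger tip 57 11 [209. 363.]
grip 206 1 1 [290. 264.]
grip 206 1 -1 [276. 295.]
grip 206 -1 -1 [216. 277.]
grip 206 -1 1 [230. 247.]
grip 156 1 1 [300. 297.]
grip 156 1 -1 [287. 326.]
grip 156 -1 -1 [230. 309.]
grip 156 -1 1 [243. 280.]
```

View pics/t1z.png

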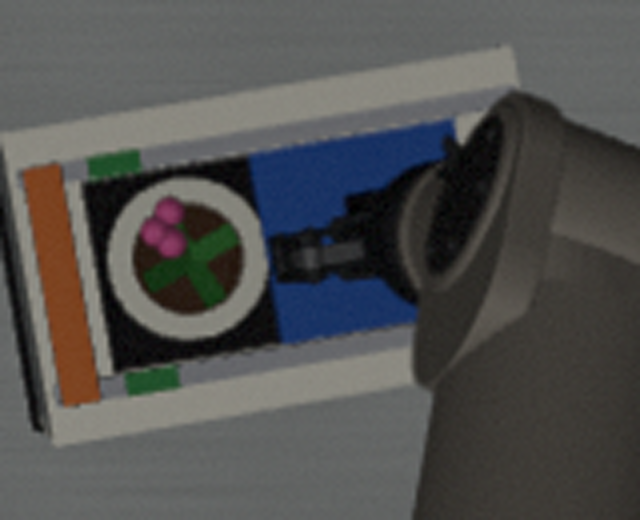

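The fingers straddle the grip: in the zoomed scene view the near finger's tip is at about (225,350) and the grip's right corner at (298,295), both as projected. The top view shows the far finger clear of the grip, over the blue shutter. I'll close gently now.

>>> servo_tool(
  force=25,
  targets=[
    {"slide": [2,2,0],"rot": [0,0,0],"jaw": 45},
    {"slide": [0,0,0],"rot": [0,0,0],"jaw": 30},
    {"slide": [0,0,0],"rot": [0,0,0],"jaw": 15},
    {"slide": [0,0,0],"rot": [0,0,0],"jaw": 15},
    {"slide": [0,0,0],"rot": [0,0,0],"jaw": 15},
    {"slide": [0,0,0],"rot": [0,0,0],"jaw": 15},
    {"slide": [0,0,0],"rot": [0,0,0],"jaw": 15},
    {"slide": [0,0,0],"rot": [0,0,0],"jaw": 15},
  ],
)

```text
time_s: 3.2
position: [561.8, -325.4, 171.6]
eef_rot: [[-0.985, 0.0, 0.175], [-0.175, -0.0, -0.985], [-0.0, -1.0, 0.0]]
ft_force: [-0.8, 0.3, 2.2]
grip_width: 23.3
```

>>> servo_tool(
  targets=[
    {"slide": [-0.7,3.9,0],"rot": [0,0,0],"jaw": 15},
    {"slide": [-1.4,7.9,0],"rot": [0,0,0],"jaw": 15},
    {"slide": [-1.4,7.9,0],"rot": [0,0,0],"jaw": 15},
    {"slide": [-1.4,7.9,0],"rot": [0,0,0],"jaw": 15},
    {"slide": [-1.4,7.9,0],"rot": [0,0,0],"jaw": 15},
    {"slide": [-1.4,7.9,0],"rot": [0,0,0],"jaw": 15},
    {"slide": [-1.4,7.9,0],"rot": [0,0,0],"jaw": 15},
    {"slide": [-1.4,7.9,0],"rot": [0,0,0],"jaw": 15},
    {"slide": [-1.4,7.9,0],"rot": [0,0,0],"jaw": 15},
    {"slide": [-1.4,7.9,0],"rot": [0,0,0],"jaw": 15},
    {"slide": [-0.7,3.9,0],"rot": [0,0,0],"jaw": 15},
    {"slide": [-0.7,3.9,0],"rot": [0,0,0],"jaw": 15},
    {"slide": [0,0,0],"rot": [0,0,0],"jaw": 15},
  ],
)

```text
time_s: 4.28
position: [547.1, -241.1, 171.5]
eef_rot: [[-0.984, 0.0, 0.176], [-0.176, 0.001, -0.984], [-0.0, -1.0, -0.001]]
ft_force: [-0.4, 1.7, 5.7]
grip_width: 23.6
```

>>> servo_tool(
  targets=[
    {"slide": [-0.4,2,0],"rot": [0,0,0],"jaw": 15},
    {"slide": [-0.4,2,0],"rot": [0,0,0],"jaw": 15},
    {"slide": [-0.4,2,0],"rot": [0,0,0],"jaw": 15},
    {"slide": [-0.4,2,0],"rot": [0,0,0],"jaw": 15},
    {"slide": [-0.4,2,0],"rot": [0,0,0],"jaw": 15},
    {"slide": [-0.4,2,0],"rot": [0,0,0],"jaw": 15},
    {"slide": [-0.3,1.5,0],"rot": [0,0,0],"jaw": 15},
  ],
)

```text
time_s: 4.87
position: [544.9, -228.7, 171.6]
eef_rot: [[-0.985, 0.001, 0.175], [-0.175, -0.0, -0.985], [-0.001, -1.0, 0.0]]
ft_force: [5.7, -1.5, 3.8]
grip_width: 24.0
```

>>> servo_tool(
  targets=[
    {"slide": [-0.3,1.5,0],"rot": [0,0,0],"jaw": 15},
    {"slide": [-0.3,1.5,0],"rot": [0,0,0],"jaw": 15},
    {"slide": [0,0,0],"rot": [0,0,0],"jaw": 15},
  ],
)

```text
time_s: 5.12
position: [544.3, -225.4, 171.6]
eef_rot: [[-0.984, 0.001, 0.175], [-0.175, 0.0, -0.984], [-0.001, -1.0, -0.0]]
ft_force: [4.6, 1.0, 5.5]
grip_width: 23.5
```

>>> servo_tool(
  targets=[
    {"slide": [-0.3,1.5,0],"rot": [0,0,0],"jaw": 15},
    {"slide": [-0.3,1.5,0],"rot": [0,0,0],"jaw": 15},
    {"slide": [0,0,0],"rot": [0,0,0],"jaw": 15},
  ],
)

```text
time_s: 5.37
position: [543.8, -222.4, 171.6]
eef_rot: [[-0.984, 0.001, 0.175], [-0.175, 0.0, -0.984], [-0.001, -1.0, 0.0]]
ft_force: [5.7, 0.2, 4.9]
grip_width: 23.5
```

>>> servo_tool(
  targets=[
    {"slide": [0,1.5,0],"rot": [0,0,0],"jaw": 15},
    {"slide": [0,1.5,0],"rot": [0,0,0],"jaw": 15},
    {"slide": [0,0,0],"rot": [0,0,0],"jaw": 15},
  ],
)

```text
time_s: 5.62
position: [543.4, -220.2, 171.6]
eef_rot: [[-0.985, 0.001, 0.175], [-0.175, -0.001, -0.985], [-0.001, -1.0, 0.001]]
ft_force: [4.7, -2.1, 4.7]
grip_width: 23.9
```

```bash
python3 - <<'E'
from h import *
print(bot.sense()['ft_force'],bot.sense()['position'])
c=cam('top','t2.png')
cv2.imwrite('pics/t2z.png',cv2.resize(c['color'][170:300,280:440],None,fx=4,fy=4,interpolation=cv2.INTER_CUBIC)[:,:,::-1])
E
```

```text
[ 4.71569975 -2.14521315  4.74195066] [ 543.44385721 -220.22592909  171.56874647]
```

View pics/t2z.png

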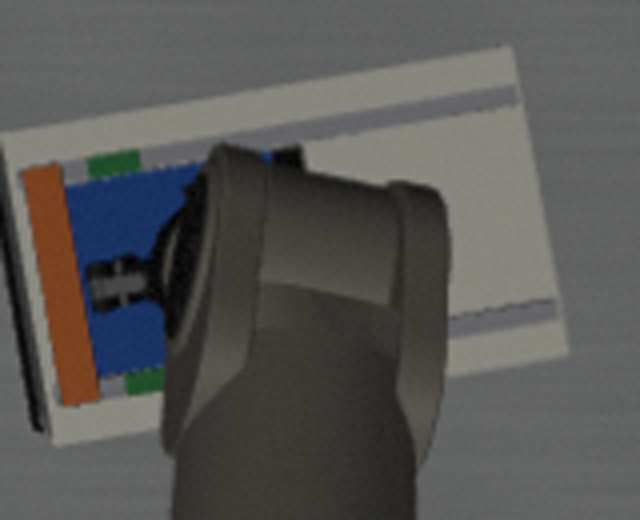

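The blue leading edge now meets the orange bar at about (70–100, 190–370) in the zoom. I'll press on until the force shows that it is tight.

>>> servo_tool(
  targets=[
    {"slide": [-0.2,1.5,0],"rot": [0,0,0],"jaw": 15},
    {"slide": [0,0,0],"rot": [0,0,0],"jaw": 15},
  ],
)

```text
time_s: 5.83
position: [543.4, -220.2, 171.5]
eef_rot: [[-0.985, 0.002, 0.174], [-0.174, -0.002, -0.985], [-0.001, -1.0, 0.002]]
ft_force: [5.6, -5.1, 3.2]
grip_width: 23.6
```

>>> servo_tool(
  targets=[
    {"slide": [-0.2,1.5,0],"rot": [0,0,0],"jaw": 15},
    {"slide": [0,0,0],"rot": [0,0,0],"jaw": 15},
  ],
)

```text
time_s: 6.0
position: [543.4, -220.2, 171.6]
eef_rot: [[-0.985, 0.003, 0.173], [-0.173, -0.004, -0.985], [-0.002, -1.0, 0.004]]
ft_force: [7.8, -10.0, 1.3]
grip_width: 23.6
```

Two further pushes gave no motion and the force rose to 10 N, so it is tight. Now I'll back off 30 mm, plus the roughly 3.5 mm the command leads by.

>>> servo_tool(
  targets=[
    {"slide": [0.3,-2,0],"rot": [0,0,0],"jaw": 15},
    {"slide": [0.7,-4,0],"rot": [0,0,0],"jaw": 15},
    {"slide": [0.9,-5,0],"rot": [0,0,0],"jaw": 15},
    {"slide": [0.9,-5,0],"rot": [0,0,0],"jaw": 15},
    {"slide": [0.9,-5,0],"rot": [0,0,0],"jaw": 15},
    {"slide": [0.9,-5,0],"rot": [0,0,0],"jaw": 15},
    {"slide": [0.7,-4,0],"rot": [0,0,0],"jaw": 15},
    {"slide": [0.5,-3,0],"rot": [0,0,0],"jaw": 15},
    {"slide": [0,0,0],"rot": [0,0,0],"jaw": 15},
    {"slide": [0,0,0],"rot": [0,0,0],"jaw": 15},
  ],
)

```text
time_s: 6.83
position: [548.5, -249.7, 171.6]
eef_rot: [[-0.985, 0.0, 0.175], [-0.175, 0.0, -0.985], [-0.0, -1.0, -0.0]]
ft_force: [2.8, -0.6, 7.0]
grip_width: 23.3
```

>>> servo_tool(
  targets=[
    {"slide": [0,0,0],"rot": [0,0,0],"jaw": 40},
    {"slide": [0,0,0],"rot": [0,0,0],"jaw": 60},
    {"slide": [0,0,0],"rot": [0,0,0],"jaw": 75},
    {"slide": [0,0,0],"rot": [0,0,0],"jaw": 75},
    {"slide": [0,0,0],"rot": [0,0,0],"jaw": 75},
    {"slide": [0,0,0],"rot": [0,0,0],"jaw": 75},
  ],
)

```text
time_s: 7.33
position: [548.1, -249.9, 170.9]
eef_rot: [[-0.985, -0.001, 0.175], [-0.175, 0.0, -0.985], [0.001, -1.0, -0.001]]
ft_force: [-0.2, 0.3, -0.3]
grip_width: 74.8
```

>>> servo_tool(
  targets=[
    {"slide": [0,0,8],"rot": [0,0,0],"jaw": 75},
    {"slide": [0,0,15],"rot": [0,0,0],"jaw": 75},
    {"slide": [0,0,20],"rot": [0,0,0],"jaw": 75},
    {"slide": [0,0,20],"rot": [0,0,0],"jaw": 75},
    {"slide": [0,0,20],"rot": [0,0,0],"jaw": 75},
    {"slide": [0,0,20],"rot": [0,0,0],"jaw": 75},
    {"slide": [-10,-15,10],"rot": [0,0,0],"jaw": 75},
    {"slide": [-15,-25,0],"rot": [0,0,0],"jaw": 75},
    {"slide": [-15,-25,0],"rot": [0,0,0],"jaw": 75},
    {"slide": [-15,-25,0],"rot": [0,0,0],"jaw": 75},
    {"slide": [-15,-25,0],"rot": [0,0,0],"jaw": 75},
    {"slide": [-15,-25,0],"rot": [0,0,0],"jaw": 75},
    {"slide": [-15,-25,0],"rot": [0,0,0],"jaw": 75},
    {"slide": [-10,-15,0],"rot": [0,0,0],"jaw": 75},
    {"slide": [0,0,0],"rot": [0,0,0],"jaw": 75},
    {"slide": [0,0,0],"rot": [0,0,0],"jaw": 75},
  ],
)

```text
time_s: 8.67
position: [437.7, -431.0, 284.8]
eef_rot: [[-0.985, 0.0, 0.172], [-0.172, -0.0, -0.985], [-0.0, -1.0, 0.0]]
ft_force: [0.5, 0.9, 0.0]
grip_width: 74.9
```

```bash
python3 - <<'E'
from h import *
s=bot.sense();print(s['time_s'],s['ft_force'],s['position'],np.abs(s['joint_vel']).max())
c=cam('top','t3.png');a=cam('scene','s3.png')
cv2.imwrite('pics/t3z.png',cv2.resize(c['color'][170:300,280:440],None,fx=4,fy=4,interpolation=cv2.INTER_CUBIC)[:,:,::-1])
b=load('top0.png')
d=np.abs(c['color'].astype(int)-b['color']).max(2);print('left diff',(d[:,:265]>40).sum())
im=c['color'].astype(int);m=((im[...,2]>90)&(im[...,0]<60)&(im[...,1]<90)).astype(np.uint8);m[:,:285]=0
p=np.argwhere(m)[:,::-1].astype(np.float32);print([onz(c,q,156)[:2].round(0).tolist() for q in cv2.boxPoints(cv2.minAreaRect(p))])
E
```

```text
8.6667 [5.48817832e-01 9.31623016e-01 7.41136019e-05] [ 437.65369397 -430.98573859  284.75976407] 0.04157952378229425
left diff 0
[[592.0, -181.0], [613.0, -298.0], [505.0, -317.0], [484.0, -200.0]]
```

View pics/t3z.png

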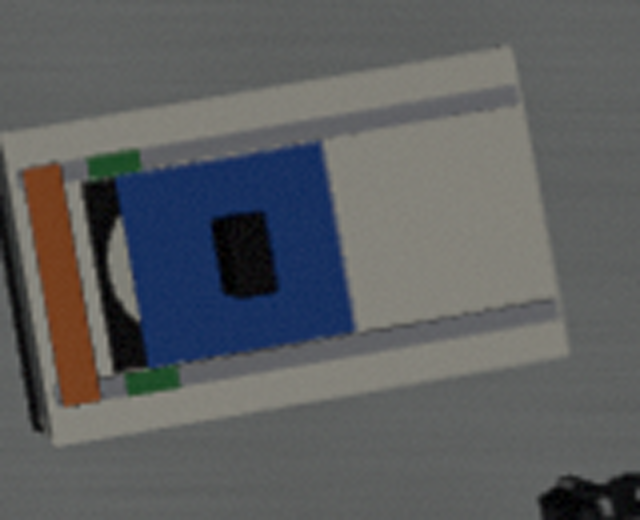

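View pics/s3.png

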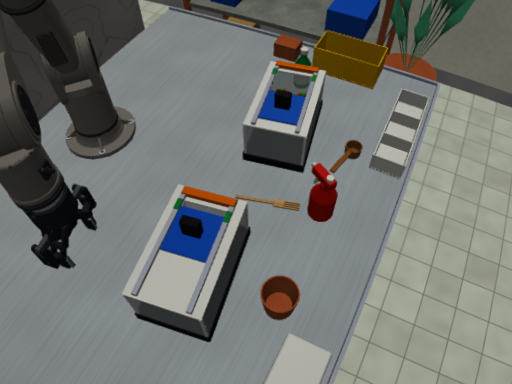

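The leading edge (zoom x about 118–145) stands beside the green marks (88–140 and 125–180). The herb dome and mister haven't changed, and the arm is clear of everything.

```bash
python3 -c "
from station import bot
print(bot.sign_off())"
```

```text
the job is handed in; nothing more can be done
None
```

I slid the orchid dome's shutter shut by its black grip, backed it off about 30 mm and let go. The job is handed in, at about 8.8 s on the robot's clock.

- **Tight spot:** the shutter stopped after about 107 mm of travel, against 106 mm predicted from the pictures. Two further pushes moved it no farther, and the force rose to about 10 N.
- **Final position:** the arm's back-off measured 30 mm, so travel should read about 0.110. In the last top picture the leading edge stands beside the green marks on both rails. From the pictures alone, the shutter's total movement comes to about 77 mm, which also agrees with that reading.
- **Bystanders:** the half of the top picture with the herb dome and the mister showed no changed pixels (threshold 40 grey levels) from the first picture.
- **Arm:** it is clear of everything, with about 1 N at the wrist.

None of the checks failed or disagreed.

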